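Shut the draught cover and tare the carat balance

ROBOT

A 6-joint arm with a two-finger parallel gripper is mounted at the origin on a cart in front of the work surface, level with it; the furniture and walls round the work are solid. World frame = base frame: x ahead of the robot, y to its left, z up, the work surface at z = 0. Lengths are in mm, angles in rad, forces in N, time in s.
With the tool pointing down it reaches from about 275 to 750 mm from the base axis. Payload 10.2 kg.
Tool frame: the origin (TCP) lies midway between the tips of the shut fingers; the grasp point (between the pads) lies 19 mm behind it (ctrl.pinch_z is the distance from the TCP to the grasp point, in mm); x points along the fingers, z is the direction in which the jaws open and shut, and the axes are right-handed (so a half turn about x gives the same grasp; the last joint's range is limited). The gripper opens to 85 mm and grips with 20 to 120 N. Pads are 22 mm wide; open, the fingers measure 114 mm over their backs; the gripper's body (76 mm by 85 mm) begins 54 mm behind the grasp point. The pads swing forward as they close: fully open they stand 13 mm farther back than shut.
Start: joints at [-1.512, 0.313, 1.498, -0, 1.331, -0.223], TCP at [145.981, -504.302, 231.294] pointing down, gripper open.
Joint ranges: [-2.94, 2.94], [-0.97, 2.17], [0.19, 2.56], [-1.23, 4.37], [0.02, 3.11], [-2.88, 2.88]. Speed limits (rad/s): [2.39, 2.39, 3.01, 3.14, 3.14, 3.14].

INTERFACE

Orientations are given as a unit quaternion [w, x, y, z].
In Python, from rig import ctrl, capture, workorder, nets gives the robot as it stands. The module is installed in compiled form; this text tells all that it offers.
- The arm moves only by the tool send_rows, never from a script. Its argument "rows" is text: rows parted by semicolons, each of 5 numbers parted by spaces: the opening, from 0 (shut) to 1 (fully open), then the shift along the tool's x, y, z in cm, then the turn about the tool's x in units of 5 degrees (1.0 is 5 degrees). In form: grip x y z yaw; .... A call has 1 to 12 rows; each row is the pose to reach, as a shift and turn from the pose commanded when the call began, along the tool's axes at that moment; what a row does not reach only later rows make up. A row lasts 1/10 s, in which the tool goes at most 50 mm and 8.59 degrees, less where a joint would pass 70% of its speed; a pose out of reach is approached as far as the arm can. A call with a gripper value outside its range is refused whole. The fingers move at their own pace and stop on an object; "grip_force" is the grip in N (left out, the last holds). Time passes only in rows, so rows that repeat a pose let the fingers close. It gives the time, the measured TCP pose, the force and the opening at its end, in the units of the state.
- ctrl.sense(): the state, without advancing time (a new reading comes with each control period).
- capture(name): name is "side" or "top" or "wrist"; returns a dict with "pixels" (384x512x3 uint8, red, green, blue), "intrinsics" (3x3 intrinsics, pixels), "view" (4x4, takes a point from world to camera coordinates); the wrist camera has in their place "mount" (4x4, takes a point from camera to tool coordinates, whose origin is the TCP and whose axes are the tool frame's). Camera axes: x right, y down, z forward; pixel columns grow to the right and rows downward; lengths in mm; the calibration is good to about 2 mm. A picture is of the moment at which its call begins: read the wrist's pose just before it. There is no depth.
- workorder.finish_job(): hands the job in, once; it reports no verdict.
Trained networks look in a picture, given as the dict that the camera call returned (one of the last four; its "shot" number tells which), for a name from the list of things; names that differ only in an ending like _2 or _b are one class to them, and where a whole thing is asked for, a point or a joint stands for the part that bears it (a point fixed in the world has none). Each returns a list of dicts, best first, with "confidence" (0 to 1); they miss things now and then, are a little off and sometimes report something else, mostly with a low value. They report only what shows in the picture. A call takes as long as a camera call. They do not tell look-alikes from the thing itself.
- nets.boxes_of(picture, target): "location" ([x, y, z] in mm, in world coordinates, good to about 4 mm: the middle of the surface that is visible of it).
- nets.spot_point(picture, target): "location" ([x, y, z] in mm, in world coordinates, good to about 4 mm: a listed point, or the origin of a listed thing).
The state is a dict: "time_s": time; "joints": joint angles; "dq": joint speeds; "tau": joint torques, N m; "eef_pos": TCP position; "ee_rot": TCP orientation; "force": force on the tool from outside, world axes, zero at the start; "wrist_torque": the same for the moment, N m; "grip_width": opening from 0.0 (shut) to 1.0 (fully open).
Only numpy, scipy, OpenCV 4.12 (cv2) and the standard library are available. Lean on these libraries where they do the work, as an engineer would, in place of code of your own. Each camera call takes 0.05 s, during which the arm holds its last target.

TASK

Tare the small balance with the empty steel cup on its pan, out of the draught: push the clear cover above the cup fully shut, then reach with shut fingertips into the oblong well on the balance's console, press the sunken tare key all the way down for a moment, and let it come back up. The cover must be shut before the key is pressed. Only touch, lift nothing: keep off the cup and the round on/off key, and leave the other things on the bench where they are.

Things in the scene. Friction and masses are not known exactly. Their poses are not given: they have to be found in the camera images.
- balance: grey bench balance, fixed, 168 deep (x) x 160 wide (y), origin under its centre; its -x is its front. Console 58 deep in front, top at z = 66 mm, with from +y to -y: round key, display, oblong key well. Behind it the clear-walled draught chamber, x = -22 to 82, y = -68 to 68, rim at z = 92. Shelf boards hang 0.30 and 0.60 m above the bench behind it, front edges at world x = 0.60 m
- cover (a joint): angle of the draught cover, a clear plate 104 long x 138 wide x 5 thick in a grey frame, hinged along the rear (+x) rim of the chamber; 0 = shut on the rim, grows as its front edge rises (rad); starts at 0.40 to 0.75. Its stiff hinge stays where left and yields to 1 to 2 N at 70 mm from the hinge; pressing straight down on its upper face swings it down
- cover_hinge (a point): middle of the cover's hinge line, at z = 92 mm above the bench, at x = 82, y = 0 in the balance's frame; the hinge line runs along the balance's y
- cover_edge (a point): middle of the cover's front (free) edge, on its upper face, 104 mm from the hinge; a 34 mm wide thumb tab stands out 8 mm farther
- tare_key (a joint): how far the tare key is pressed down, 0 = up, 0.004 m = fully down; a spring takes about 4 N to press it fully down and lifts it again when let go
- tare_key_top (a point): centre of the top of the tare key, a pale oblong key 30 (x) x 46 (y) mm that nearly fills its well; when up, its top lies 15 mm below the rim of the well
- well_mouth (a point): centre of the mouth of the key well, at its rim, 68 mm above the bench; the well is 34 mm (balance's x) by 50 mm (balance's y) with upright walls, 15 mm deep down to the key; its centre lies 33 mm in front of the chamber, whose rim stands 24 mm above the well's rim (29 mm with the cover shut)
- power_key (a joint): how far the round on/off key is pressed down, 0 = up, 0.003 m = fully down; sprung, to be left alone
- power_key_top (a point): centre of the top of the round on/off key, 16 mm across, standing 4 mm proud of the console, at its +y end, 104 mm from the well's centre
- cup: small footed steel cup, 65 across x 49 high, loose, empty, standing upright on the pan (88 across) in the draught chamber; origin at the centre of its underside
- flux_jar: loose round white jar with a lid, 46 across x 41 high, on the bench's right arm; origin at the centre of its underside
- wax_block: loose green wax block 32x61x18 lying close beside the balance, on its +y side; origin at the centre of its underside
- tweezers: loose steel tweezers 135x16x8 lying beyond the wax block on the balance's +y side; origin at the centre of the underside
- bench_block: loose steel-topped bench block 82x82x34; origin at the centre of its underside
- cutters_b: loose black cutters 133x69x12 lying on the bench; origin at the centre of the underside
- pan_centre (a point): centre of the top of the weighing pan, 36 mm above the bench
Things that resemble listed ones, but are neither listed nor needed, are in the scene too. Leave any red look-alike of the cup alone.

How it is judged (in metres and radians):
On the way, in this order (a step that is already met when the one before it is completed fails the run):
1. the draught cover is pushed shut (value of joint cover below 0.05 rad), for 0.1 s.
2. the tare key in its well is pressed down by the fingers with the cover shut (value of joint tare_key above 0.003 m and contact force between the fingers and tare_key above 0.5 N and value of joint cover below 0.06 rad), for 0.15 s.
At the end, for the whole second after the job is handed in: the cover lies shut (within 0.06 rad, 6 mm at its edge), the tare key has been pressed at least 3 mm with the cover shut and has come back up, the on/off key is up, and the cup stands upright and still on the pan, within 20 mm of its centre (value of joint cover below 0.06 rad and value of joint each of tare_key, power_key below 0.0008 m and horizontal distance between cup and pan_centre below 0.02 m and angle between cup's own z axis and vertical below 0.1 rad and linear speed of cup below 0.01 m/s); the robot touches nothing.
It fails at once if the tare key is pressed while the cover is not shut (value of joint tare_key above 0.002 m and value of joint cover above 0.08 rad).
It fails at once if the on/off key is pressed (value of joint power_key above 0.0015 m).
It fails at once if the cup is touched, shifted or lifted (contact force between any of the arm, the fingers and cup above 0.5 N or distance of cup from where it was at the start of the episode above 0.008 m).
It fails at once if another thing on the bench is shifted or lifted (distance of any of flux_jar, wax_block, tweezers, bench_block, cutters_b from where it was at the start of the episode above 0.015 m).
It also fails if it takes over 48 s, if anything falls off the work surface, if the arm or the gripper's body presses on something with over 40 N, if the wrist force passes 120 N, or if a joint passes its speed limit or range.

## Working session

There is one attempt and no reset: what is moved stays moved. The work goes in short steps, Python scripts to look and compute and a tool call to move; the robot and the scene stay as the last step left them, time stands still between calls to the robot, and variables do not carry over. Pictures are saved under pics/ and viewed, and the job is handed in when it is done.

Besides the shell and the picture viewer there is one more tool, called after "Emit:" as a command line: name --argument value ..., lists and objects as JSON in quotes. send_rows: Moves the arm, as the interface text tells. Its arguments: {"type":"object","properties":{"rows":{"type":"string"},"grip_force":{"type":"number"}},"required":["rows"]}

```bash
mkdir -p pics
cat > h.py <<'E'
from rig import ctrl, capture, workorder, nets
import numpy as np, cv2
from scipy.spatial.transform import Rotation as R
def save(p,n): cv2.imwrite('pics/'+n+'.png',cv2.cvtColor(p['pixels'],cv2.COLOR_RGB2BGR))
def proj(p,X):
    X=np.asarray(X,float); c=p['view']@np.r_[X,1]; u=p['intrinsics']@c[:3]; return u[:2]/u[2]
E
python3 - <<'E'
from h import *
s=ctrl.sense()
print({k:np.round(v,3) for k,v in s.items()}); print(ctrl.pinch_z)
for n in ['side','top']:
    p=capture(n); save(p,n+'0')
    print(n,np.round(np.linalg.inv(p['view'])[:3],2).tolist(), p['intrinsics'].tolist())
    for t in ['cover_hinge','cover_edge','tare_key_top','well_mouth','power_key_top','cup','pan_centre','balance','flux_jar','wax_block','tweezers','bench_block','cutters_b']:
        r=nets.spot_point(p,t)
        for d in r[:2]: print(t,np.round(d['location']),round(d['confidence'],2),np.round(proj(p,d['location'])))
E
```

```text
{'time_s': np.float64(0.0), 'joints': array([-1.512,  0.313,  1.498, -0.   ,  1.331, -0.223]), 'dq': array([-0.   ,  0.   , -0.   ,  0.002, -0.   , -0.001]), 'tau': array([-0.0000e+00, -4.1226e+01, -2.5974e+01, -0.0000e+00,  4.0000e-03,
       -0.0000e+00]), 'eef_pos': array([ 145.975, -504.013,  230.715]), 'ee_rot': array([ 0.565,  0.425,  0.566, -0.424]), 'force': array([ 0.351, -0.083,  0.645]), 'wrist_torque': array([-0.012, -0.015, -0.048]), 'grip_width': np.float64(0.997)}
18.700000000000003
side [[-0.4, -0.7, 0.59, -211.96], [-0.91, 0.32, -0.24, 344.0], [-0.02, -0.64, -0.77, 958.38]] [[399.9989832151889, 0.0, 257.2447641432721], [0.0, 399.9989832151889, 198.76047346593413], [0.0, 0.0, 1.0]]
cover_hinge [ 601. -207.   93.] 0.63 [317. 137.]
cover_hinge [296. 419.   5.] 0.47 [157. 307.]
cover_edge [ 515. -180.  145.] 0.71 [326. 144.]
cover_edge [ 295. -225.   -2.] 0.32 [371. 223.]
power_key_top [ 484. -106.   70.] 0.57 [306. 176.]
cup [501.  78.  -2.] 0.78 [249. 207.]
cup [ 545. -190.   36.] 0.77 [320. 163.]
pan_centre [ 546. -194.   37.] 0.8 [321. 162.]
balance [ 516. -192.    2
[... 662 characters left out ...]
.] 0.82 [338. 148.]
cover_hinge [ 513. -186.  150.] 0.25 [338. 170.]
tare_key_top [ 452. -213.   53.] 0.56 [341. 192.]
tare_key_top [575. -35.   0.] 0.22 [287. 162.]
well_mouth [ 458. -208.   66.] 0.9 [340. 190.]
power_key_top [ 600. -203.   89.] 0.47 [338. 148.]
cup [ 550. -188.   31.] 0.59 [331. 166.]
cup [502.  80.   1.] 0.51 [255. 182.]
pan_centre [ 546. -192.   36.] 0.6 [332. 167.]
balance [ 520. -183.    4.] 0.64 [328. 176.]
flux_jar [ 294. -222.    2.] 0.45 [343. 239.]
wax_block [543. -70.  -1.] 0.62 [297. 170.]
tweezers [296. 419.  -2.] 0.57 [160. 243.]
tweezers [577. -36.   2.] 0.44 [287. 161.]
bench_block [398. 347.   1.] 0.89 [181. 213.]
cutters_b [295. 416.   1.] 0.64 [161. 243.]
```

Run:
```python
import cv2,numpy as np
a=cv2.imread('pics/side0.png');b=cv2.imread('pics/top0.png')
cv2.imwrite('pics/s1.png',cv2.resize(a[90:240,230:430],None,fx=4,fy=4,interpolation=2))
cv2.imwrite('pics/t1.png',cv2.resize(b[110:260,230:430],None,fx=4,fy=4,interpolation=2))
```

```text
(no output)
```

View pics/side0.png

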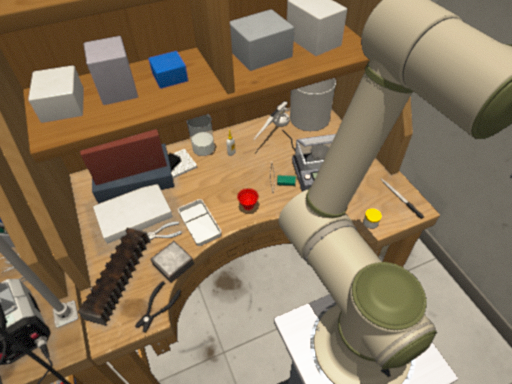

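View pics/s1.png

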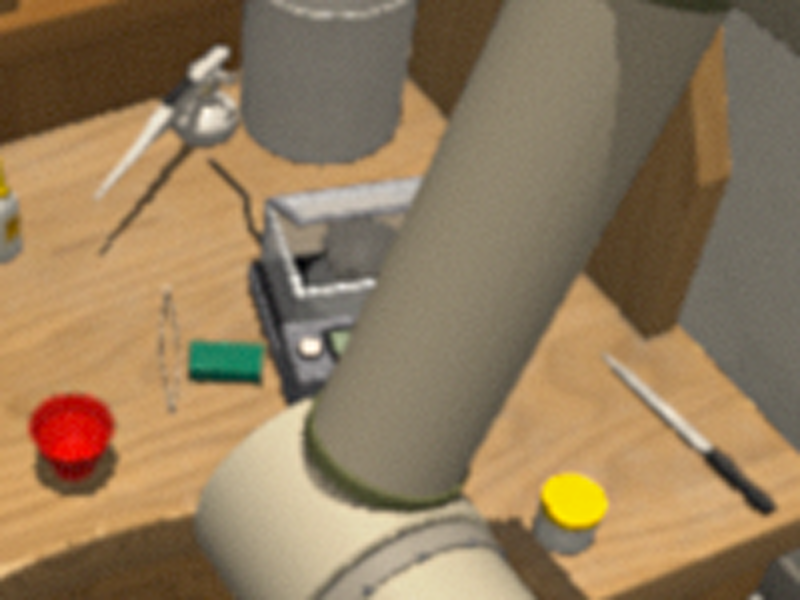

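View pics/t1.png

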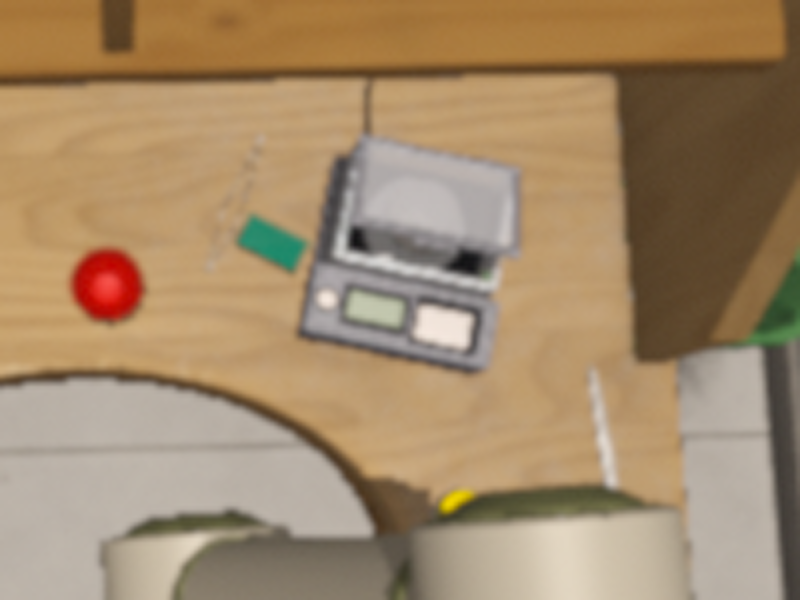

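Choices: the oblong pale key is at crop pixel (443,328), which is full-image (341,192). The round key is at crop (327,298). The display between them is green. The red cup at (107,285) is the look-alike, and the steel cup sits in the chamber at (410,215). Next I fit the balance pose.

```bash
python3 - <<'E'
import cv2
b=cv2.imread('pics/top0.png')
cv2.imwrite('pics/t2.png',cv2.resize(b[140:206,300:365],None,fx=9,fy=9,interpolation=2))
E
cat > fit.py <<'E'
from h import *
from scipy.optimize import least_squares
E
python3 - <<'E'
from h import *
from scipy.optimize import least_squares
obs=[((-55,'t',53),(340.75,192)),((-55,'p',70),(311.75,184.5))]
p=capture('top')
q=[(82,0,92,601,-207),(82,0,92,599,-202),(30,0,36,546,-194),(30,0,36,546,-192),(0,0,0,516,-192),(0,0,0,520,-183)]
def W(v,b): c,s=np.cos(v[2]),np.sin(v[2]); return np.array([v[0]+c*b[0]-s*b[1],v[1]+s*b[0]+c*b[1],b[2]])
def f(v):
    yt=v[3]
    r=[]
    r+=list((proj(p,W(v,(-55,yt,53)))-[340.75,192])/.5)
    r+=list((proj(p,W(v,(-55,yt+104,70)))-[311.75,184.5])/.5)
    for a in q: r+=list((W(v,a[:3])[:2]-np.array(a[3:]))/5)
    return r
s=least_squares(f,[518,-190,-.2,-50]);v=s.x
print(v,np.round(s.fun,1))
print('well',W(v,(-55,v[3],68)),'hinge',W(v,(82,0,92)))
for n,b in dict(fl=(-84,80,66),fr=(-84,-80,66),hl=(82,69,94),hr=(82,-69,94),rfl=(-22,68,92),rfr=(-22,-68,92)).items():
    print(n,(proj(p,W(v,b))-[230,110])*4)
for th in (.4,.5,.6,.7): print(th,[ (proj(p,W(v,(82-104*np.cos(th)-5*np.sin(th),y,92+104*np.sin(th)+5*np.cos(th))))-[230,110])*4 for y in (69,-69)])
st=ctrl.sense();Rm=R.from_quat(np.array(st['ee_rot'])[[1,2,3,0]]).as_matrix();print(Rm.round(3))
T=capture('wrist');print(T['mount'].round(2).tolist(),T['intrinsics'].round(0).tolist())
E
```

```text
[ 5.17647899e+02 -1.85835038e+02 -2.42696042e-01 -4.11954019e+01] [-0.1 -0.4  0.1  0.1 -0.8  0.3 -0.4 -0.7  0.2  0.2  0.2 -0.2  0.3  1.2
 -0.5 -0.6]
well [ 454.35965094 -212.60552159   68.        ] hinge [ 597.24477338 -205.54132128   92.        ]
fl [299.96993462 327.42744924]
fr [484.91220434 368.24760768]
hl [356.32705168 135.94297659]
hr [516.6744107  170.79893375]
rfl [332.82364929 254.82355745]
rfr [492.36500945 289.82848374]
0.4 [array([341.53929616, 237.03872312]), array([509.61246871, 273.86136694])]
0.5 [array([344.32350988, 229.96574909]), array([513.65487091, 267.04272965])]
0.6 [array([347.2712646 , 221.79719872]), array([517.78063462, 259.10749451])]
0.7 [array([350.35072855, 212.60796635]), array([521.94217278, 250.12731094])]
[[-0.     0.961  0.278]
 [ 0.     0.278 -0.961]
 [-1.     0.    -0.   ]]
[[0.0, -0.32, 0.95, -144.05], [-0.0, -0.95, -0.32, 83.45], [1.0, -0.0, -0.0, -0.59], [0.0, 0.0, 0.0, 1.0]] [[321.0, 0.0, 258.0], [0.0, 321.0, 187.0], [0.0, 0.0, 1.0]]
```

View pics/t2.png

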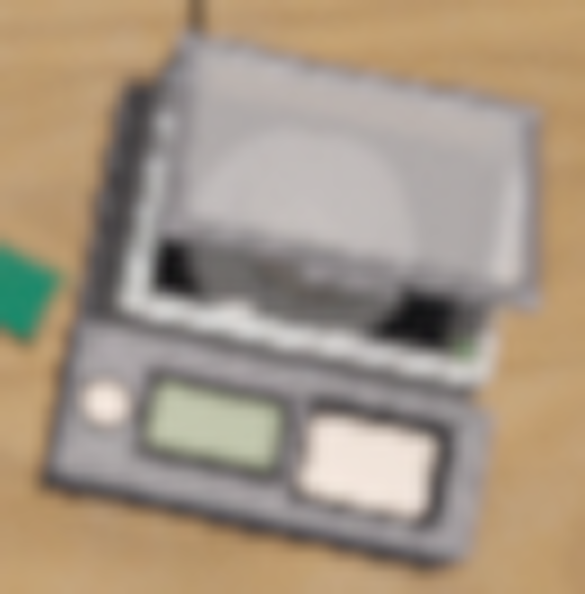

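Emit:
send_rows --rows "0 0 3 -1.8 -1.2; 0 0 6 -3.6 -2.4; 0 0 9 -5.4 -3.6; 0 0 12 -7.2 -4.8; 0 0 15 -9 -6; 0 0 18 -10.8 -7.2; 0 0 21 -12.6 -8.4; 0 0 24 -14.4 -9.6; 0 0 27 -16.2 -10.8; 0 0 29.5 -17.9 -12; 0 0 29.5 -17.9 -12; 0 0 29.5 -17.9 -12"

```text
time_s: 2.7
eef_pos: [379.7, -250.2, 231.3]
ee_rot: [0.702, 0.085, 0.702, -0.085]
force: [-0.2, 0.1, 0.3]
grip_width: -0.001
```

Run:
```python
from h import *
st=ctrl.sense();Rm=R.from_quat(np.array(st['ee_rot'])[[1,2,3,0]]).as_matrix();print(Rm.round(3),st['eef_pos'],st['joints'],st['grip_width'],st['time_s'],st['force'])
p=capture('side');save(p,'side1');cv2.imwrite('pics/s2.png',cv2.resize(cv2.imread('pics/side1.png')[80:230,230:430],None,fx=4,fy=4,interpolation=2))
T=capture('wrist');save(T,'w1')
```

```text
[[-0.     0.239  0.971]
 [-0.     0.971 -0.239]
 [-1.    -0.    -0.   ]] [ 379.65938038 -250.19802794  231.34014221] [-8.41176107e-01  1.57006077e-01  1.69602375e+00 -2.85754395e-04
  1.28840031e+00 -5.99547079e-01] -0.0010742667653341248 2.7 [-0.17208148  0.11432297  0.25208033]
```

View pics/s2.png

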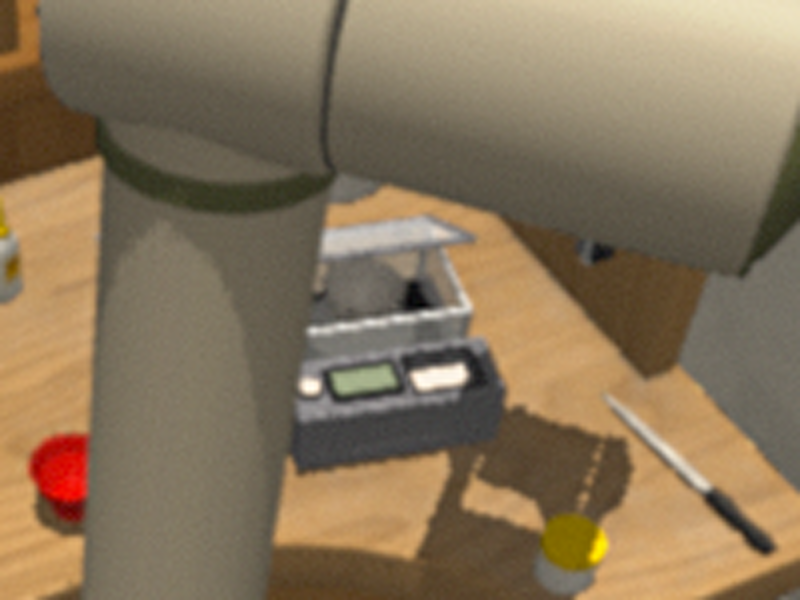

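View pics/w1.png

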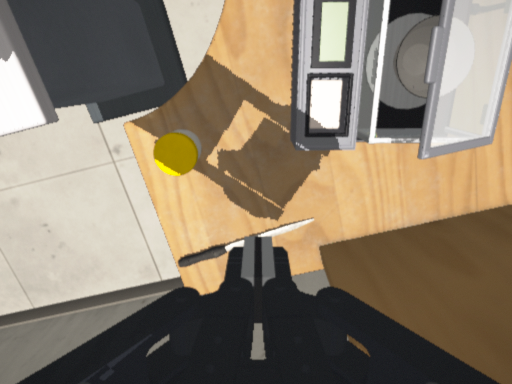

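Run:
```python
from h import *
st=ctrl.sense();T=capture('wrist');save(T,'w2')
Rm=R.from_quat(np.array(st['ee_rot'])[[1,2,3,0]]).as_matrix()
M=np.eye(4);M[:3,:3]=Rm;M[:3,3]=st['eef_pos'];V=np.linalg.inv(M@T['mount'])
np.savez('w2.npz',V=V,K=T['intrinsics'])
T['view']=V
for t in ['well_mouth','tare_key_top','cover_edge','cover_hinge','cup','pan_centre']:
    for d in nets.spot_point(T,t)[:1]: print(t,np.round(d['location'],1),round(d['confidence'],2),proj(T,d['location']).round())
v=[517.65,-185.84,-.2427,-41.2]
def W(v,b): c,s=np.cos(v[2]),np.sin(v[2]); return np.array([v[0]+c*b[0]-s*b[1],v[1]+s*b[0]+c*b[1],b[2]])
im=cv2.cvtColor(T['pixels'],cv2.COLOR_RGB2BGR)[0:190,280:512]
im=cv2.resize(im,None,fx=3.4,fy=3,interpolation=2)
def mk(b,c):
    u=(proj(T,W(v,b))-[280,0])*[3.4,3]; cv2.circle(im,tuple(int(x) for x in u),4,c,-1)
for dx in(-17,17):
    for dy in (-25,25): mk((-55+dx,v[3]+dy,68),(0,0,255)); mk((-55+dx*15/17,v[3]+dy*23/25,53),(255,0,0))
for b in [(-84,-80,66),(-22,-68,92),(82,-68,92)]: mk(b,(0,255,0))
for th in (.5,.6,.7): mk((82-104*np.cos(th)+5*np.sin(th),-69,92+104*np.sin(th)+5*np.cos(th)),(255,0,255))
cv2.imwrite('pics/w2c.png',im)
```

```text
well_mouth [ 454.3 -207.4   64.7] 0.64 [325. 104.]
tare_key_top [ 599.5 -205.4   91.1] 0.74 [504.  60.]
cover_edge [ 521.7 -182.6  148.8] 0.82 [445.  50.]
cover_hinge [ 597.5 -205.9   87. ] 0.82 [498.  62.]
cup [ 548.5 -187.7   39.5] 0.68 [411.  58.]
pan_centre [ 518.8 -179.1  151.4] 0.74 [442.  45.]
```

View pics/w2c.png

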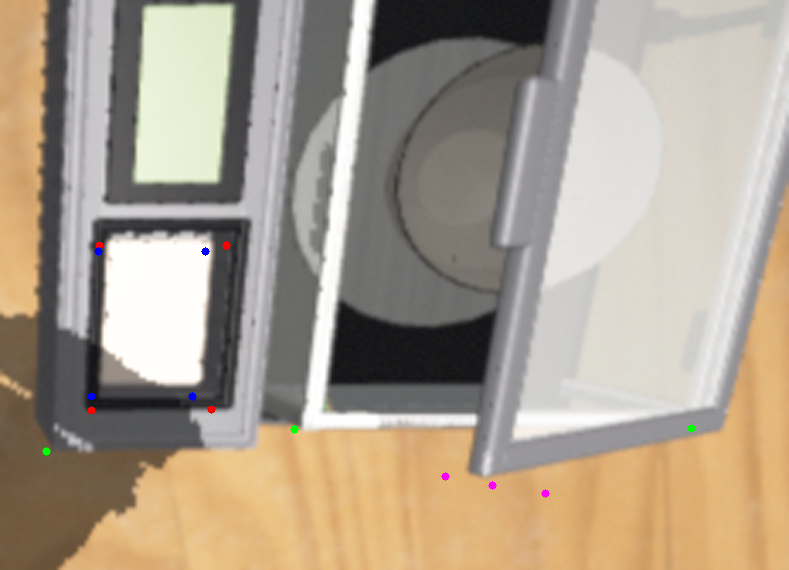

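Run:
```python
from h import *
from scipy.optimize import least_squares
d=np.load('w2.npz');T=dict(view=d['V'],intrinsics=d['K'])
def W(v,b): c,s=np.cos(v[2]),np.sin(v[2]); return np.array([v[0]+c*b[0]-s*b[1],v[1]+s*b[0]+c*b[1],b[2]])
obs=[(-40,-23,236,'a'),]
K=[(-15,23,103,236),(15,23,212,236),(15,-23,203,384),(-15,-23,99,384)]
def f(v):
    r=[]
    P=lambda b:(proj(T,W(v,b))-[280,0])*[3.4,3]
    for dx,dy,a,b in K: r+=list(P((-55+dx,v[3]+dy,53))-[a,b])
    r+=list(P((-22,-68,92))-[300,428])
    th=v[4]; r+=list(P((82-104*np.cos(th)+5*np.sin(th),-69,92+104*np.sin(th)+5*np.cos(th)))-[480,475])
    return np.array(r)/3
s=least_squares(f,[517,-185,-.24,-41,.6]);v=s.x
print(v.round(3),s.fun.round(1)); print('well',W(v,(-55,v[3],68)),'hinge',W(v,(82,0,92)),'press75',W(v,(7,0,0)),'key span deg',np.degrees(v[2]))
```

```text
[ 5.19071e+02 -1.84971e+02 -2.31000e-01 -3.72800e+01  5.53000e-01] [ 0.4  0.6 -0.2  0.1 -0.9 -0.6 -0.3 -0.2  0.9 -0.5 -0.1  0.5]
well [ 457.00425157 -208.6889647    68.        ] hinge [ 598.89890281 -203.71900085   92.        ] press75 [ 525.8854262  -186.57163274    0.        ] key span deg -13.216520224389178
```

The wrist view shows the well's inner rim at full-image pixels (310–350, 75–135), the open cover's edge near (440,60), and the cup below it. The fit agrees with the given heights to within about 3 mm. The cover angle is about 0.55, so I'm moving above the press point.

Emit:
send_rows --rows "0 0.5 2 2.5 0; 0 1 4 5 0; 0 2 6 7.5 0; 0 3 8 10 0; 0 4 9.6 12.5 0; 0 4.5 9.6 12.5 0; 0 5.5 9.6 12.5 0; 0 5.5 9.6 12.5 0"

```text
time_s: 3.95
eef_pos: [522.8, -187.2, 175.0]
ee_rot: [0.701, 0.086, 0.703, -0.085]
force: [1.0, -0.8, 0.2]
grip_width: -0.001
```

Run:
```python
from h import *
st=ctrl.sense();print(st['eef_pos'],st['joints'],st['force'])
T=capture('wrist');save(T,'w3');p=capture('top');save(p,'top3')
```

```text
[ 522.80265835 -187.16778891  175.03040604] [-5.54714178e-01  4.28351764e-01  1.48490062e+00 -1.73759628e-04
  1.23084138e+00 -3.12133404e-01] [ 1.0027559  -0.80204042  0.22854174]
```

View pics/w3.png

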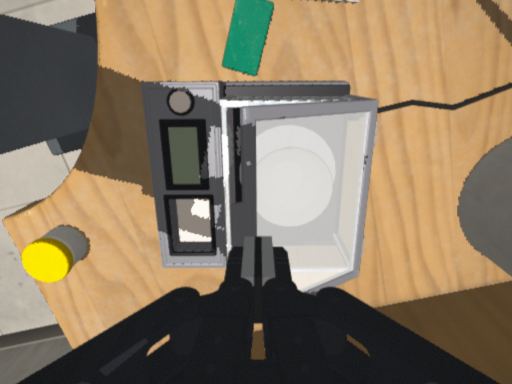

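View pics/top3.png

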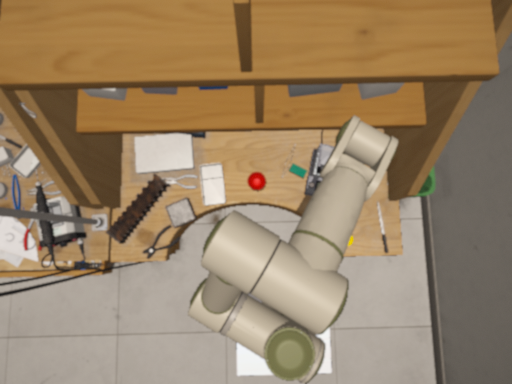

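Emit:
send_rows --rows "0 1 0 0 0; 0 2 0 0 0; 0 3 0 0 0; 0 4 0 0 0; 0 5 0 0 0; 0 6 0 0 0; 0 6.6 0 0 0; 0 6.6 0 0 0"

```text
time_s: 4.85
eef_pos: [523.6, -186.9, 109.3]
ee_rot: [0.701, 0.085, 0.702, -0.085]
force: [-0.8, 0.4, -0.4]
grip_width: 0.001
```

Run:
```python
from h import *
st=ctrl.sense();print(st['eef_pos'],st['force'])
T=capture('wrist');save(T,'w4')
```

```text
[ 523.6072486  -186.8688799   109.28531326] [-0.75448655  0.42497385 -0.3600153 ]
```

View pics/w4.png

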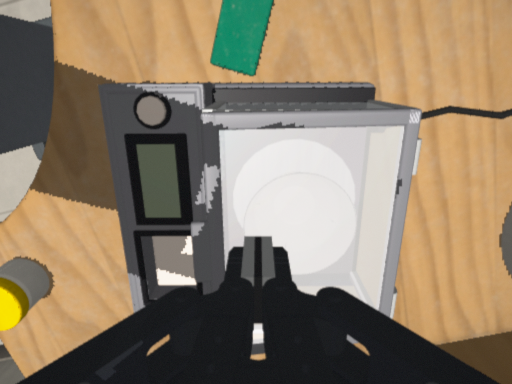

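The cover has swung down with the tip. I keep pressing until it seats.

Emit:
send_rows --rows "0 0.5 0 0 0; 0 0.9 0 0 0; 0 1.1 0 0 0; 0 1.25 0 0 0; 0 1.25 0 0 0"

```text
time_s: 5.4
eef_pos: [523.9, -187.0, 97.6]
ee_rot: [0.702, 0.085, 0.702, -0.085]
force: [0.1, -0.1, 0.7]
grip_width: 0.002
```

Run:
```python
from h import *
st=ctrl.sense();print(st['eef_pos'],st['force'])
T=capture('wrist');save(T,'w5')
```

```text
[ 523.89421867 -187.00589202   97.64493187] [ 0.08785183 -0.12840249  0.65688812]
```

View pics/w5.png

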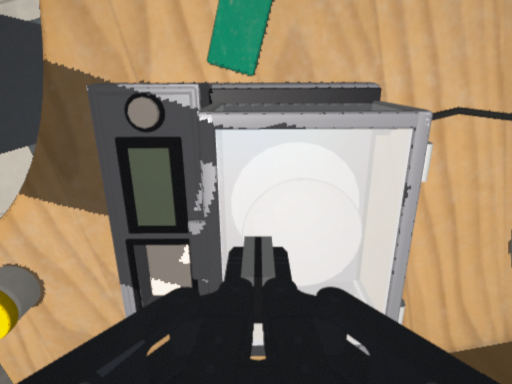

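Pressing a few millimetres further, to confirm the cover seats by the rise in force.

Emit:
send_rows --rows "0 0.1 0 0 0; 0 0.2 0 0 0; 0 0.2 0 0 0; 0 0.2 0 0 0"

```text
time_s: 5.85
eef_pos: [524.1, -187.1, 96.9]
ee_rot: [0.702, 0.085, 0.702, -0.085]
force: [-4.2, 1.1, 9.1]
grip_width: -0.0
```

Emit:
send_rows --rows "0 -2 0 0 0; 0 -5 0 0 0; 0 -6 -0.5 -1 1.7; 0 -6 -1 -2 3.4; 0 -6 -1.5 -3 5.1; 0 -6 -2 -4 6.8; 0 -6 -2.5 -5 8.5; 0 -6 -3.2 -5.8 10.2; 0 -6 -3.7 -6 11.9; 0 -6 -3.7 -6 13.6; 0 -6 -3.7 -6 15.3; 0 -6 -3.7 -6 17"

```text
time_s: 7.05
eef_pos: [456.8, -208.7, 155.9]
ee_rot: [0.458, 0.539, 0.458, -0.539]
force: [-0.6, 0.1, 0.3]
grip_width: -0.004
```

Run:
```python
from h import *
from scipy.optimize import least_squares
st=ctrl.sense();T=capture('wrist');save(T,'w6')
Rm=R.from_quat(np.array(st['ee_rot'])[[1,2,3,0]]).as_matrix()
print(st['eef_pos'],Rm.round(3),st['force'])
M=np.eye(4);M[:3,:3]=Rm;M[:3,3]=st['eef_pos'];V=np.linalg.inv(M@T['mount'])
np.savez('w6.npz',V=V,K=T['intrinsics'],P=st['eef_pos'],Rm=Rm)
p=capture('top');save(p,'top6')
```

```text
[ 456.79124172 -208.65740961  155.85098504] [[ 0.     0.987 -0.16 ]
 [-0.    -0.16  -0.987]
 [-1.     0.     0.   ]] [-0.57051935  0.05759768  0.30364233]
```

View pics/w6.png

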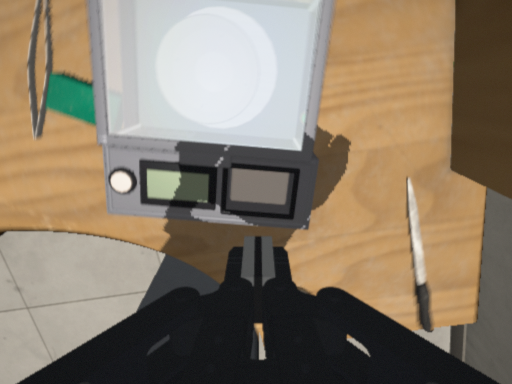

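View pics/top6.png

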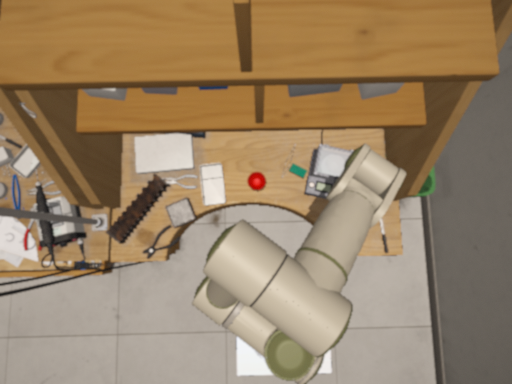

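Run:
```python
import cv2
b=cv2.imread('pics/w6.png')
cv2.imwrite('pics/w6c.png',cv2.resize(b[110:250,90:350],None,fx=3,fy=3,interpolation=2))
```

```text
(no output)
```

View pics/w6c.png

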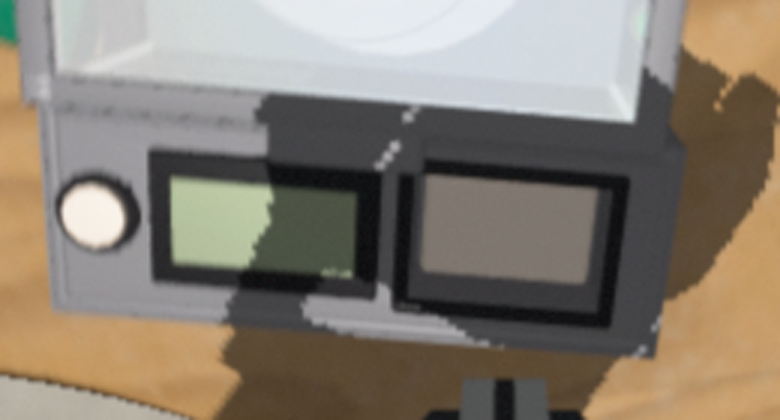

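Run:
```python
from h import *
from scipy.optimize import least_squares
def W(v,b): c,s=np.cos(v[2]),np.sin(v[2]); return np.array([v[0]+c*b[0]-s*b[1],v[1]+s*b[0]+c*b[1],b[2]])
d=np.load('w6.npz');T=dict(view=d['V'],intrinsics=d['K'])
P=lambda v,b:(proj(T,W(v,b))-[90,110])*3
def f(v):
    r=[]
    for dx,dy,a,b in [(-15,23,419,269),(-15,-23,587,284)]: r+=list(P(v,(-55+dx,v[3]+dy,53))-[a,b])
    r+=list(P(v,(-55,v[3]+104,70))-[95,214])
    return np.array(r)/3
s=least_squares(f,[519,-185,-.23,-37.]);v=s.x
print(v.round(3),s.fun.round(2),'well',W(v,(-55,v[3],68)))
v=s.x
for dx in(-17,17):
    for dy in (-25,25): print(dx,dy,P(v,(-55+dx,v[3]+dy,68)).round())
print('back key',P(v,(-40,v[3]+23,53)),P(v,(-40,v[3]-23,53)),'corner',P(v,(-84,-80,66)))
print(d['P'])
```

```text
[ 5.73926e+02  2.99460e+01 -2.47000e-01 -2.60119e+02] [ 0.23  0.36 -0.36 -0.28  0.12 -0.1 ] well [ 457.07862197 -208.87128024   68.        ]
-17 -25 [597. 312.]
-17 25 [407. 297.]
17 -25 [613. 188.]
17 25 [414. 172.]
back key [426.01743606 164.85067558] [598.48853007 178.92973235] corner [-184.50475527  290.47265602]
[ 456.79124172 -208.65740961  155.85098504]
```

Two views agree on the well centre, (457.0,−208.7) and (457.1,−208.9), and the TCP is right above it. I descend into the well to just above the key.

Emit:
send_rows --rows "0 1 0 0 0.9; 0 2.5 0 0 0.9; 0 4 0 0 0.9; 0 5.5 0 0 0.9; 0 7 0 0 0.9; 0 8.2 0 0 0.9; 0 8.8 0 0 0.9; 0 9.3 0 0 0.9; 0 9.7 0 0 0.9; 0 9.7 0 0 0.9"

```text
time_s: 8.15
eef_pos: [456.8, -208.6, 58.6]
ee_rot: [-0.439, -0.555, -0.439, 0.555]
force: [-0.0, 0.4, 0.5]
grip_width: 0.0
```

Run:
```python
from h import *
st=ctrl.sense();T=capture('wrist');save(T,'w7')
print(st['eef_pos'],st['force'])
```

```text
[ 456.76101736 -208.5673594    58.64700276] [-0.03122644  0.39481744  0.47204078]
```

View pics/w7.png

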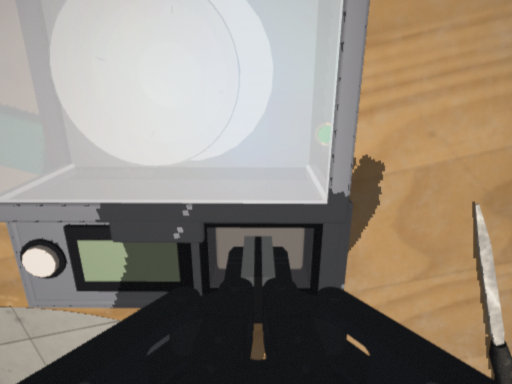

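The tips are inside the well, clear of its walls, with the cover still shut. Now I press.

Emit:
send_rows --rows "0 0.4 0 0 0; 0 0.7 0 0 0; 0 0.9 0 0 0; 0 1.1 0 0 0; 0 1.1 0 0 0; 0 1.1 0 0 0; 0 1.1 0 0 0"

```text
time_s: 8.9
eef_pos: [457.0, -208.7, 48.8]
ee_rot: [0.439, 0.555, 0.438, -0.555]
force: [-2.8, 2.3, 13.4]
grip_width: 0.001
```

Emit:
send_rows --rows "0 0 0 0 0; 0 0 0 0 0; 0 -1 0 0 0; 0 -2.5 0 0 0; 0 -4.5 0 0 0; 0 -6.5 0 0 0; 0 -8.5 0 0 0; 0 -10.5 0 0 0; 0 -12 0 0 0; 0 -12 -2.5 0 0; 0 -12 -5 0 0; 0 -12 -5 0 0"

```text
time_s: 10.1
eef_pos: [406.4, -196.3, 168.0]
ee_rot: [-0.438, -0.555, -0.439, 0.555]
force: [0.3, -0.4, 0.3]
grip_width: -0.001
```

Run:
```python
from h import *
st=ctrl.sense();T=capture('wrist');save(T,'w8')
print(st['eef_pos'],st['force'],st['time_s'])
```

```text
[ 406.37468275 -196.25941343  167.96190875] [ 0.28764564 -0.44870522  0.33861129] 10.1
```

View pics/w8.png

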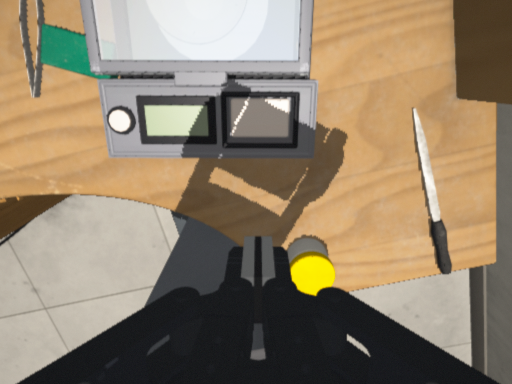

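Run:
```python
from h import *
print(workorder.finish_job())
```

```text
the job is handed in; nothing more can be done
None
```

I shut the cover, pressed the tare key and handed the job in at about 10 s of the 48 s allowed. No verdict was reported.

- **Cover:** I pushed it down with the shut fingertips until it seated. The tip stopped at z ≈ 97 mm with about 9 N, and later wrist pictures show it still flush on the rim.
- **Tare key:** The two wrist-camera fits of the well centre agreed to within 1 mm. I pressed the key until it bottomed, at TCP z = 48.8 mm (nominal fully down is 49 mm) with about 13 N. I held it for about 0.5 s and then withdrew straight up.
- **Last checks:** The force on the tool was near zero and the arm was clear of everything. In the last wrist picture the round key, wax block, jar and tweezers look undisturbed. I did not see the cup shift through the cover.
- **Not measured:** I did not measure the tare key's height after release. I took its return from its spring and the picture.
- **One disagreement:** My first pose fit, from the top camera, was about 5 mm off the wrist-camera fits, so I used the wrist ones.

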